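Balance two centrifuge bucket loads on a pan balance

ROBOT

A 7-joint arm with a two-finger parallel gripper is mounted at the origin on a cart in front of the work surface, level with it; the furniture and walls round the work are solid. World frame = base frame: x ahead of the robot, y to its left, z up, the work surface at z = 0. Lengths are in m, angles in rad, forces in N, time in s.
With the tool pointing down it reaches from about 0.425 to 0.875 m from the base axis. Payload 4.7 kg.
Tool frame: the origin (TCP) lies on the centre line of the jaws, within the pads' length; the fingertips stand 22 mm ahead of it and the grasp point (between the pads) lies 3 mm ahead of it; z points along the fingers, y is the direction in which the jaws open and shut (so a half turn about z gives the same grasp; the last joint's range is limited). The gripper opens to 87 mm and grips with 3 to 60 N. Pads are 19 mm wide; open, the fingers measure 117 mm over their backs; the gripper's body (75 mm by 190 mm) begins 51 mm behind the grasp point.
Start: joints at [1.159, 0.321, -0.07, 1.45, 0.023, 1.371, -0.057], TCP at [0.268, -0.592, 0.245] pointing down, gripper open.
Joint ranges: [-2.86, 2.86], [-0.3, 2.09], [-1.38, 1.24], [0.06, 2.45], [-1.56, 4.7], [0.09, 2.05], [-2.69, 2.69]. Speed limits (rad/s): [2.57, 2.57, 3.14, 3.14, 3.14, 3.14, 3.14].

INTERFACE

Orientations are given as a rotation vector (axis times angle).
In Python, from bench import ctrl, imaging, close_job, finder gives the robot as it stands. The module is installed in compiled form; this text tells all that it offers.
- The arm moves only by the shell command python3 -m jog 'ROWS' [FORCE]. ROWS is JSON, a list that holds one entry, the list of rows, each a list of 7 numbers: the shift along the tool's x, y, z in cm, then the turn, a rotation vector about the tool's x, y, z in degrees, then the finger opening in cm, from 0 to 8.7. In form: [[[dx, dy, dz, ax, ay, az, claw], ...]]. A call has 1 to 12 rows; each row shifts and turns the commanded pose from where the row before left it, along the tool's axes as they then stand; what a row does not reach is not made up. A row lasts 1/10 s, in which the tool goes at most 50 mm and 8.59 degrees, less where a joint would pass 70% of its speed; a pose out of reach is approached as far as the arm can. A call is refused whole if a number of a shift passes 5 or a number of a turn 8.59, either way. A call with a gripper value outside its range is refused whole. The fingers move at their own pace and stop on an object; FORCE is the grip in N (left out, the last holds). Time passes only in rows, so rows that do not move let the fingers close. It gives the time, the measured TCP pose, the force and the opening at its end, in the units of the state.
- ctrl.get_state(): the state, without advancing time (a new reading comes with each control period).
- imaging.get_image(name): name is "scene" or "side" or "wrist"; returns a dict with "frame" (384x512x3 uint8, red, green, blue), "intrinsics" (3x3 intrinsics, pixels), "pose" (4x4, takes a point from camera to world coordinates). Camera axes: x right, y down, z forward; pixel columns grow to the right and rows downward; lengths in m; the calibration is good to about 2 mm. A picture is of the moment at which its call begins. There is no depth.
- close_job(): hands the job in, once; it reports no verdict.
Trained networks look in the newest picture that a camera, given by its name, has taken for a name from the list of things; names that differ only in an ending like _2 or _b are one class to them, and where a whole thing is asked for, a point or a joint stands for the part that bears it (a point fixed in the world has none). Each returns a list of dicts, best first, with "conf" (0 to 1); they miss things now and then, are a little off and sometimes report something else, mostly with a low value. They report only what shows in the picture. A call takes as long as a camera call. They do not tell look-alikes from the thing itself.
- finder.trace(label, camera): "region" (384x512 bool, what is visible of it) and "point" ([row, column] as shares, 0 to 1, of the picture: columns of its width, rows of its height, amid what is visible of it).
- finder.spot_point(label, camera): "point" ([row, column] as shares, 0 to 1, of the picture: columns of its width, rows of its height: a listed point, or the origin of a listed thing).
The state is a dict: "time": time; "joint_positions": joint angles; "qd": joint speeds; "joint_torque": joint torques, N m; "position": TCP position; "tool_rot": TCP orientation; "ft_force": force on the tool from outside, world axes, zero at the start; "torque": the same for the moment, N m; "grip_width": opening from 0.0 (shut) to 1.0 (fully open).
Only numpy, scipy, OpenCV 4.12 (cv2) and the standard library are available. Lean on these libraries where they do the work, as an engineer would, in place of code of your own. Each camera call takes 0.05 s, during which the arm holds its last target. There are 200 camera calls.

TASK

Before the tubes go into the centrifuge, bring the two pans of the balance level by moving the correct tube from the heavy left pan into the empty cup on the right pan, with every tube finally upright and fully home in a cup. The tubes look alike but differ in weight (one weighs as much as the other two together), and the empty cup does not sit exactly in its place, so feel for its mouth with a light touch: set the tube down without dropping it, never press hard on the balance, and leave the other things on the table alone.

Things in the scene. Friction and masses are not known exactly. Their poses are not given: they have to be found in the camera images.
- balance: grey two-pan balance, base 140 x 245 x 28 mm, fixed on the table. Origin: centre of its underside; x to the back, y from the right pan to the left pan, turned up to 0.3 rad from the world axes. Pan centres at y = +85 mm (left) and -85 mm (right). Between them a column with needle and scale, 34 mm wide, 108 mm high. Delicate: more than 15 N on it damages it
- right_pan (a joint): height of the right pan above level, m: 0 level, +0.010 up stop, -0.010 down stop; the left pan stands at minus this value. The pans stay horizontal. Springs centre them with 0.08 N per mm, so a load difference of about 80 g or more drives the heavy pan to its stop. A pan yields to a light press but is hard at its stop
- left_pan_face (a point): centre of the left pan's upper face, between its two cups, 56 mm above the table at level; moves with the pan; axes as the balance. The pan is 132 x 64 mm, with a white cup at x = +29 mm (back) and one at x = -29 mm (front), both holding a tube at the start. Cup: 44 mm outside, 32 mm round bore, flat rim 45 mm above the pan face, floor 5 mm above the pan face
- right_pan_face (a point): centre of the right pan's upper face, between its two cups, 56 mm above the table at level; moves with the pan; axes as the balance. Same pan and cups as on the left; a tube stands in the back cup (x = +29 mm), the front cup is empty
- empty_place (a point): nominal centre of the empty cup, on the right pan's upper face, 29 mm before the pan's centre; moves with the pan. The cup itself stands 4 to 8 mm off, in an unknown horizontal direction (not measured), and takes about 4 N to slide. A tube pressed lightly on its rim pushes the pan down; slid over the bore, it drops in: the pan springs up round it and the force falls
- tube_1: closed round tube, 113 mm tall: body 28 mm diameter, ribbed screw cap 34 mm diameter on the top 13 mm. Origin: centre of the underside, z up. The three tubes look alike but hold different amounts of steel grinding beads: one about 250 g, the other two about 125 g each (within 1.5 %). Which weighs what cannot be seen, only felt on lifting it, or told by how the pans answer
- tube_2: closed round tube, 113 mm tall: body 28 mm diameter, ribbed screw cap 34 mm diameter on the top 13 mm. Origin: centre of the underside, z up. The three tubes look alike but hold different amounts of steel grinding beads: one about 250 g, the other two about 125 g each (within 1.5 %). Which weighs what cannot be seen, only felt on lifting it, or told by how the pans answer
- tube_3: closed round tube, 113 mm tall: body 28 mm diameter, ribbed screw cap 34 mm diameter on the top 13 mm. Origin: centre of the underside, z up. The three tubes look alike but hold different amounts of steel grinding beads: one about 250 g, the other two about 125 g each (within 1.5 %). Which weighs what cannot be seen, only felt on lifting it, or told by how the pans answer
- beaker: bystander, to be left where it is; small clear beaker, 45 mm diameter, 59 mm tall, in front of the balance; origin: centre of its underside
- timer: bystander, to be left where it is; flat square bench timer, 66 x 64 x 20 mm, in front of the balance; origin: centre of its underside
- dropper_bottle: bystander, to be left where it is; small brown dropper bottle, 33 mm diameter, 102 mm tall, behind the balance; origin: centre of its underside
- hemocytometer: bystander, to be left where it is; flat glass counting slide, 34 x 75 x 8 mm, behind the balance; origin: centre of its underside
Things that resemble listed ones, but are neither listed nor needed, are in the scene too. Leave any purple look-alike of the tube_2 alone.

How it is judged:
On the way, in this order (a step that is already met when the one before it is completed fails the run):
1. a tube is lifted clear of the cups (z of any of tube_1, tube_2, tube_3 in the frame of balance above 0.112 m), for 0.1 s.
2. a tube, still held by the gripper, stands at least 25 mm deep in the front right cup (((z of tube_1 in the frame of empty_place below 0.02 m and x of tube_1 in the frame of empty_place between -0.014 and 0.014 m and y of tube_1 in the frame of empty_place between -0.014 and 0.014 m and contact force between the fingers and tube_1 above 0.5 N) or (z of tube_2 in the frame of empty_place below 0.02 m and x of tube_2 in the frame of empty_place between -0.014 and 0.014 m and y of tube_2 in the frame of empty_place between -0.014 and 0.014 m and contact force between the fingers and tube_2 above 0.5 N) or (z of tube_3 in the frame of empty_place below 0.02 m and x of tube_3 in the frame of empty_place between -0.014 and 0.014 m and y of tube_3 in the frame of empty_place between -0.014 and 0.014 m and contact force between the fingers and tube_3 above 0.5 N))), for 0.05 s.
At the end, for the whole second after the job is handed in: both pans rest within 2.5 mm of level, and each of the three tubes stands upright (within 0.15 rad), at rest and fully home in a cup (its underside within 5 mm of the cup floor) (value of joint right_pan between -0.0025 and 0.0025 m and velocity of joint right_pan between -0.01 and 0.01 m/s and ((z of tube_1 in the frame of left_pan_face between 0 and 0.01 m and x of tube_1 in the frame of left_pan_face between -0.045 and 0.045 m and y of tube_1 in the frame of left_pan_face between -0.014 and 0.014 m) or (z of tube_1 in the frame of right_pan_face between 0 and 0.01 m and x of tube_1 in the frame of right_pan_face between -0.045 and 0.045 m and y of tube_1 in the frame of right_pan_face between -0.014 and 0.014 m)) and angle between each of tube_1, tube_2, tube_3's own z axis and vertical below 0.15 rad and linear speed of each of tube_1, tube_2, tube_3 below 0.02 m/s and ((z of tube_2 in the frame of left_pan_face between 0 and 0.01 m and x of tube_2 in the frame of left_pan_face between -0.045 and 0.045 m and y of tube_2 in the frame of left_pan_face between -0.014 and 0.014 m) or (z of tube_2 in the frame of right_pan_face between 0 and 0.01 m and x of tube_2 in the frame of right_pan_face between -0.045 and 0.045 m and y of tube_2 in the frame of right_pan_face between -0.014 and 0.014 m)) and ((z of tube_3 in the frame of left_pan_face between 0 and 0.01 m and x of tube_3 in the frame of left_pan_face between -0.045 and 0.045 m and y of tube_3 in the frame of left_pan_face between -0.014 and 0.014 m) or (z of tube_3 in the frame of right_pan_face between 0 and 0.01 m and x of tube_3 in the frame of right_pan_face between -0.045 and 0.045 m and y of tube_3 in the frame of right_pan_face between -0.014 and 0.014 m))); the robot touches nothing.
It fails at once if a tube presses on the balance with more than 15 N (contact force between any of tube_1, tube_2, tube_3 and balance above 15 N).
It fails at once if the robot presses on the balance with more than 15 N (contact force between the arm and balance above 15 N).
It fails at once if the beaker, timer, dropper bottle or counting slide is moved more than 30 mm (distance of any of beaker, timer, dropper_bottle, hemocytometer from where it was at the start of the episode above 0.03 m).
It also fails if it takes over 67 s, if anything falls off the work surface, if the arm or the gripper's body presses on something with over 40 N, if the wrist force passes 120 N, or if a joint passes its speed limit or range.

## Working session

There is one attempt and no reset: what is moved stays moved. The work goes in short steps, Python scripts to look and compute and a shell command to move; the robot and the scene stay as the last step left them, time stands still between calls to the robot, and variables do not carry over. Pictures are saved under pics/ and viewed, about 8 in all and at most 12, crops included, and the job is handed in when it is done.

```bash
mkdir -p pics
cat > h.py <<'E'
import numpy as np,cv2
from bench import ctrl,imaging,finder
from scipy.spatial.transform import Rotation as R
def px(d,p): 
    K=d["intrinsics"];T=np.linalg.inv(d["pose"]);q=K@(T[:3,:3]@np.array(p,float)+T[:3,3]);return q[:2]/q[2]
def ray(d,uv):
    r=d["pose"][:3,:3]@np.linalg.solve(d["intrinsics"],[uv[0],uv[1],1]);return d["pose"][:3,3],r/np.linalg.norm(r)
def atz(d,uv,z):
    o,r=ray(d,uv);return o+r*(z-o[2])/r[2]
def tri(dl):
    A=0;b=0
    for d,uv in dl:
        o,r=ray(d,uv);P=np.eye(3)-np.outer(r,r);A=A+P;b=b+P@o
    return np.linalg.solve(A,b)
def save(d,n,crop=None,s=1):
    f=d["frame"][:,:,::-1]
    if crop: f=f[crop[1]:crop[3],crop[0]:crop[2]]
    cv2.imwrite("pics/"+n,cv2.resize(f,None,fx=s,fy=s,interpolation=cv2.INTER_CUBIC))
def st():
    s=ctrl.get_state();print(s["time"],np.round(s["position"],4),np.round(s["tool_rot"],3),np.round(s["ft_force"],2),s["grip_width"])
    return s
E
python3 - <<'E'
from h import *
s=st();print(R.from_rotvec(s["tool_rot"]).as_matrix().round(3))
D={}
for c in["scene","side"]:
    d=D[c]=imaging.get_image(c);print(c,d["pose"].round(3).tolist(),d["intrinsics"][0,0])
    for l in["balance","tube_1","left_pan_face","right_pan_face","empty_place","beaker","dropper_bottle"]:
        for o in finder.spot_point(l,c)[:5]:
            r,cc=o["point"];print(l,round(o["conf"],2),round(cc*512,1),round(r*384,1),atz(d,(cc*512,r*384),{"left_pan_face":.046,"right_pan_face":.066,"empty_place":.066,"tube_1":.055}.get(l,0)).round(3))
f=np.hstack([cv2.resize(D[c]["frame"],(512,384)) for c in D])[:,:,::-1]
cv2.imwrite("pics/a.png",np.vstack([f[:,:512],f[:,512:]])[:, :])
save(D["scene"],"scene.png",None,1.5);save(D["side"],"side.png",None,1.5)
E
```

```text
0.0 [ 0.2683 -0.5915  0.2435] [-3.069e+00 -6.640e-01  1.000e-03] [-0.18  0.68  0.49] 0.9992569557592469
[[ 0.911  0.413 -0.001]
 [ 0.413 -0.911  0.002]
 [-0.    -0.002 -1.   ]]
scene [[-0.501, -0.43, 0.751, -0.088], [-0.865, 0.228, -0.446, 0.437], [0.02, -0.874, -0.486, 0.471], [0.0, 0.0, 0.0, 1.0]] 356.71106580624564
balance 0.77 254.5 208.9 [0.562 0.059 0.   ]
tube_1 0.91 218.3 201.4 [0.552 0.159 0.055]
tube_1 0.72 273.7 169.3 [ 0.635 -0.042  0.055]
tube_1 0.7 312.6 190.6 [ 0.491 -0.062  0.055]
tube_1 0.7 306.6 222.3 [0.389 0.034 0.055]
tube_1 0.63 232.7 210.5 [0.502 0.148 0.055]
left_pan_face 0.64 224.0 205.1 [0.545 0.149 0.046]
right_pan_face 0.7 279.0 177.9 [ 0.568 -0.014  0.066]
right_pan_face 0.46 268.5 171.5 [ 0.611 -0.01   0.066]
empty_place 0.93 287.4 178.7 [ 0.555 -0.03   0.066]
beaker 0.86 265.2 241.0 [ 0.437  0.103 -0.   ]
dropper_bottle 0.75 198.9 199.4 [0.67  0.162 0.   ]
side [[1.0, 0.023, -0.016, 0.576], [0.027, -0.64, 0.768, -0.637], [0.008, -0.768, -0.641, 0.606], [0.0, 0.0, 0.0, 1.0]] 382.6734010113988
balance 0.75 252.9 201.5 [0.558 0.06  0.   ]
balance 0.37 307.2 204.1 [0.688 0.055 0.   ]
tube_1 0.96 258.5 161.4 [0.569 0.15  0.055]
tube_1 0.9 233.9 164.0 [0.508 0.136 0.055]
tube_1 0.86 247.0 263.6 [ 0.554 -0.178  0.055]
tube_1 0.79 272.7 196.8 [0.603 0.014 0.055]
left_pan_face 0.71 246.8 163.6 [0.539 0.152 0.046]
left_pan_face 0.19 249.6 199.8 [0.552 0.012 0.046]
right_pan_face 0.28 200.6 188.8 [0.442 0.023 0.066]
right_pan_face 0.21 258.0 160.8 [0.568 0.136 0.066]
empty_place 0.9 252.1 201.1 [ 0.558 -0.015  0.066]
empty_place 0.55 259.8 161.9 [0.572 0.132 0.066]
beaker 0.81 202.2 188.3 [0.429 0.105 0.   ]
dropper_bottle 0.64 291.8 178.7 [0.656 0.153 0.   ]
```

View pics/scene.png

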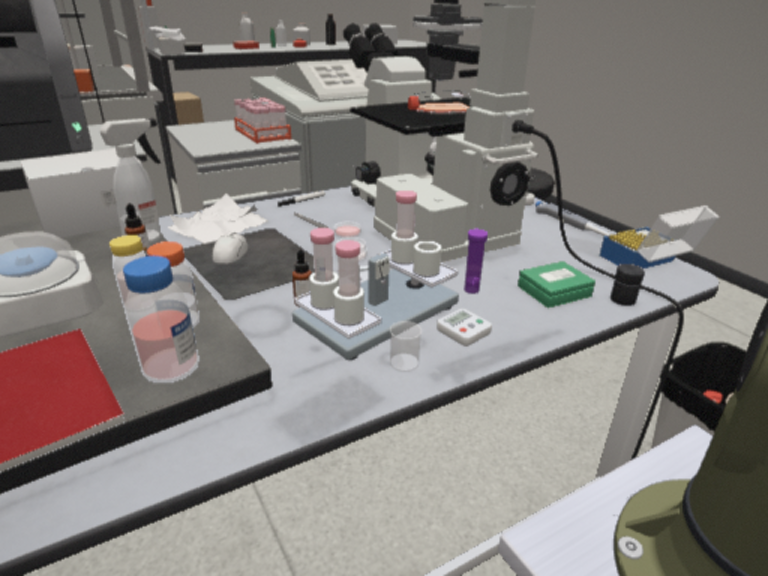

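View pics/side.png

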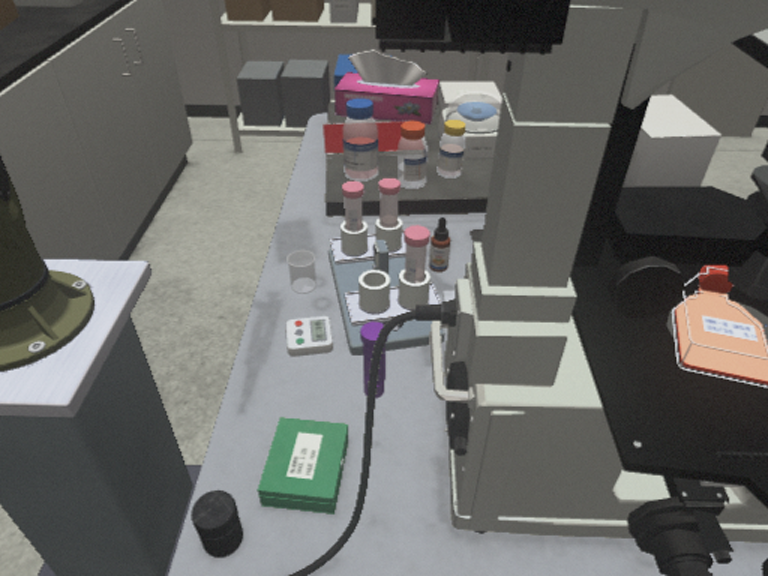

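The scene image shows the three pink-capped tubes in white cups: left-back at (214,160), left-front at (232,165) and right-back at (270,133), in source pixels. The empty cup is at (285,168), and the purple look-alike stands on the table at (317,170). The purple one is on the table rather than in a cup, so I leave it. Next I localise the caps by colour.

Run:
```python
from h import *
D={};C={}
for c in["scene","side"]:
    d=D[c]=imaging.get_image(c)
    L=[]
    for o in finder.trace("tube_1",c):
        m=o["region"];v,u=np.nonzero(m);hsv=cv2.cvtColor(d["frame"],cv2.COLOR_RGB2HSV)[m]
        t=v.min();top=u[v<t+4].mean()
        print(c,round(o["conf"],2),"u",u.min(),u.max(),"v",v.min(),v.max(),"col",np.median(d["frame"][m],0),"top",top,t)
    for l in["left_pan_face","right_pan_face","empty_place","balance"]:
        for o in finder.spot_point(l,c)[:1]: C[c,l]=np.array(o["point"][::-1])*[512,384]
for l in["left_pan_face","empty_place","balance"]:
    print(l,tri([(D[c],C[c,l]) for c in D]).round(4))
a=cv2.resize(D["scene"]["frame"][115:245,190:320],(560,560),interpolation=cv2.INTER_CUBIC)
b=cv2.resize(D["side"]["frame"][110:240,205:315],None,fx=560/130,fy=560/130,interpolation=cv2.INTER_CUBIC)[:,:]
im=np.hstack([a,b]);cv2.imwrite("pics/c.png",cv2.resize(im,(800,int(560*800/im.shape[1])))[:,:,::-1]);print(im.shape)
```

```text
scene 0.86 u 310 324 v 152 195 col [79. 45. 93.] top 317.84375 152
scene 0.76 u 206 222 v 152 188 col [145. 136. 134.] top 214.27586206896552 152
scene 0.75 u 263 277 v 127 158 col [145. 136. 134.] top 270.62745098039215 127
scene 0.66 u 224 239 v 160 197 col [149. 138. 136.] top 231.23076923076923 160
side 0.89 u 227 242 v 120 154 col [114. 108. 106.] top 234.88095238095238 120
side 0.84 u 252 266 v 119 151 col [115. 107. 106.] top 259.0 119
side 0.79 u 269 285 v 150 188 col [116. 109. 107.] top 277.0 150
side 0.72 u 240 256 v 215 263 col [76. 64. 86.] top 248.4878048780488 215Traceback (most recent call last):
  File "<stdin>", line 13, in <module>
KeyError: ('side', 'left_pan_face')
```

```bash
cat > fit.py <<'E'
from h import *
from scipy.optimize import least_squares
D={c:imaging.get_image(c) for c in["scene","side"]}
obs={("scene","LB"):(206,223,152),("scene","LF"):(224,240,160),("scene","RB"):(263,278,127),("side","LF"):(227,243,120),("side","LB"):(252,267,119),("side","RB"):(269,286,150)}
th=np.linspace(0,2*np.pi,40);ring=np.c_[np.cos(th),np.sin(th),0*th]*.017
loc={"LB":(.029,.085),"LF":(-.029,.085),"RB":(.029,-.085)}
def f(p,out=False):
    r=[];c,s=np.cos(p[2]),np.sin(p[2]);M=np.array([[c,-s],[s,c]])
    for (cam,k),o in obs.items():
        xy=p[:2]+M@loc[k];h=.184 if k=="RB" else .164
        P=np.array([px(D[cam],q+[*xy,h-dz]) for dz in(0,.013) for q in ring])
        r+=[P[:,0].min()-o[0],P[:,0].max()-o[1],P[:,1].min()-o[2]]
    return np.array(r)
b=least_squares(f,[.56,.06,0.1],loss="soft_l1");p=b.x;print(p.round(4));print(f(p).reshape(-1,3).round(1))
c,s=np.cos(p[2]),np.sin(p[2]);M=np.array([[c,-s],[s,c]])
for k,l in {**loc,"RF":(-.029,-.085)}.items(): print(k,(p[:2]+M@l).round(4))
E
python3 fit.py
python3 - <<'E'
from h import *
D={c:imaging.get_image(c) for c in["scene","side"]}
a=cv2.resize(D["scene"]["frame"][115:245,190:320],(430,430),interpolation=cv2.INTER_CUBIC)
b=cv2.resize(D["side"]["frame"][110:240,205:315],(364,430),interpolation=cv2.INTER_CUBIC)
cv2.imwrite("pics/c.png",np.hstack([a,b])[:,:,::-1])
E
```

```text
[0.5601 0.0669 0.2287]
[[ 0.7 -0.3 -1. ]
 [-0.5  0.1 -0.8]
 [ 0.6 -0.2 -1.1]
 [ 0.4 -0.8  0. ]
 [ 0.  -0.4 -1.2]
 [-0.2  0.3 -0.3]]
LB [0.569  0.1563]
LF [0.5125 0.1432]
RB [ 0.6076 -0.0093]
RF [ 0.5511 -0.0224]
```

View pics/c.png

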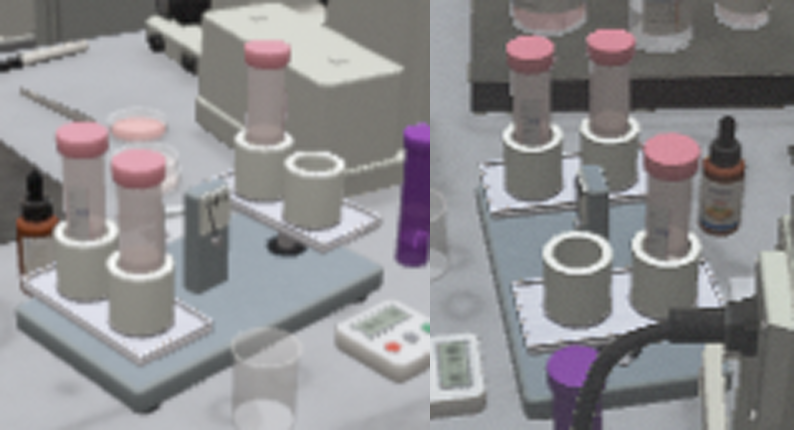

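```bash
python3 -m jog '[[[0,0,-1,0,0,5.65,8],[0,0,-1,0,0,5.65,8],[2,-3.3,0,0,0,0,8],[2,-3.3,0,0,0,0,8],[2,-3.3,0,0,0,0,8],[2,-3.3,0,0,0,0,8],[2,-3.3,0,0,0,0,8],[2,-3.3,0,0,0,0,8],[2,-3.3,0,0,0,0,8],[2,-3.3,0,0,0,0,8],[2,-3.3,0,0,0,0,8],[2,-3.3,0,0,0,0,8]]]' 10
python3 - <<'E'
from h import *
D={c:imaging.get_image(c) for c in["scene","side"]}
p=tri([(D["scene"],(285.2,164.3)),(D["side"],(249.7,186.8))]);print("rim",p,[atz(D["scene"],(285.2,164.3),.111),atz(D["side"],(249.7,186.8),.111)])
E
```

```text
time: 2.8
position: [0.3888, -0.2237, 0.2648]
tool_rot: [3.12, 0.358, 0.001]
ft_force: [0.2, -0.1, 0.3]
grip_width: 0.916
rim [ 0.55289182 -0.01947643  0.10874613] [array([ 0.54844956, -0.01656809,  0.111     ]), array([ 0.55316881, -0.02195298,  0.111     ])]
```

```bash
python3 -m jog '[[[2,-3.3,0,0,0,0,8],[2,-3.3,0,0,0,0,8],[2,-3.3,0,0,0,0,8],[2,-3.3,0,0,0,0,8],[2,-3.3,0,0,0,0,8],[2,-3.3,0,0,0,0,8],[2,-3.3,0,0,0,0,8],[2,-3.3,0,0,0,0,8],[2,-3.3,0,0,0,0,8],[2.3,-3.2,0,0,0,0,8],[0,0,0,0,0,0,8]]]'
python3 - <<'E'
from h import *
s=st();d=imaging.get_image("wrist");print(d["pose"].round(3).tolist())
save(d,"w.png")
for k,p in dict(LF=(.5125,.1432,.164),LB=(.569,.1563,.164),RB=(.6076,-.0093,.184),RF=(.5511,-.0224,.111)).items(): print(k,px(d,p).round(1))
E
```

```text
time: 4.0
position: [0.5121, 0.1467, 0.2646]
tool_rot: [-3.115, -0.37, -0.001]
ft_force: [-0.7, 0.3, -0.7]
grip_width: 0.919
4.0 [0.5121 0.1467 0.2646] [-3.115e+00 -3.700e-01 -1.000e-03] [-0.66  0.31 -0.74] 0.9192390460695733
[[0.235, -0.934, -0.269, 0.585], [-0.972, -0.227, -0.061, 0.163], [-0.004, 0.276, -0.961, 0.406], [0.0, 0.0, 0.0, 1.0]]
LF [259.7 195.8]
LB [260.5 132.8]
RB [471.5 136.4]
RF [410.1 183.1]
```

View pics/w.png

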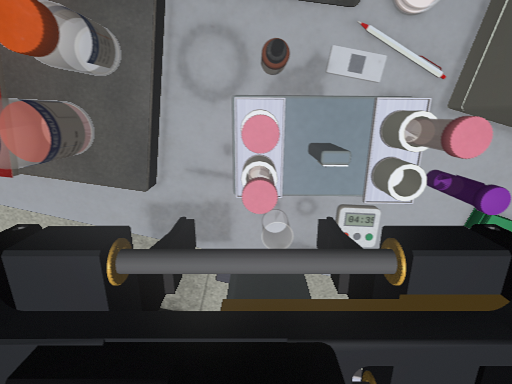

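The wrist picture shows both left caps where the fit predicted them: LF (260,196) and LB (260,133). The empty cup's rim is at about (405,179), against a nominal (410,183). The purple look-alike at (470,190) stays untouched. Next I grasp LF.

```bash
python3 -m jog '[[[0,0.35,3,0,0,0,8],[0,0,3,0,0,0,8],[0,0,3,0,0,0,8],[0,0,2,0,0,0,8],[0,0,1.5,0,0,0,8],[0,0,0,0,0,0,8],[0,0,0,0,0,0,2.5],[0,0,0,0,0,0,2.5],[0,0,0,0,0,0,2.5],[0,0,0,0,0,0,2.5],[0,0,0,0,0,0,2.5],[0,0,0,0,0,0,2.5]]]' 15
python3 - <<'E'
from h import *
d=imaging.get_image("side");o=imaging.get_image("scene");st()
for uv in[(405,178.5)]:pass
E
```

```text
time: 5.25
position: [0.5125, 0.1379, 0.1397]
tool_rot: [3.121, 0.358, 0.001]
ft_force: [0.4, 0.6, 0.3]
grip_width: 0.46
5.35 [0.5124 0.1381 0.1396] [-3.121 -0.359 -0.   ] [ 0.15  1.04 -0.09] 0.3877711698873836
```

```bash
python3 -m jog '[[[0.05,-0.25,0,0,0,0,3.6],[0.05,-0.25,0,0,0,0,3.6],[0,0,0,0,0,0,2.5],[0,0,0,0,0,0,2.5],[0,0,0,0,0,0,2.5],[0,0,0,0,0,0,2.5]]]' 15
python3 - <<'E'
from h import *
for i in range(6): imaging.get_image("side");s=ctrl.get_state();print(s["time"],s["position"].round(4) if hasattr(s["position"],'round') else s["position"],np.round(s["ft_force"],2),s["grip_width"])
E
```

```text
time: 5.95
position: [0.5123, 0.1429, 0.1395]
tool_rot: [3.121, 0.358, -0.0]
ft_force: [0.1, 0.9, 0.9]
grip_width: 0.385
6.0 [0.5123 0.1428 0.1395] [-1.3   0.55 -0.3 ] 0.3871677053394845
6.05 [0.5123 0.1428 0.1395] [-0.91 -0.09 -0.42] 0.38730125732978266
6.1 [0.5123 0.1428 0.1395] [ 0.07  1.   -0.06] 0.389073285448284
6.15 [0.5123 0.1428 0.1395] [ 0.39  1.02 -1.26] 0.3869240538931247
6.2 [0.5123 0.1428 0.1395] [0.04 0.63 0.6 ] 0.3934350941885518
6.25 [0.5123 0.1428 0.1395] [-1.46  0.31  0.89] 0.39076419664584644
```

```bash
python3 -m jog '[[[0,0,0,0,0,0,5],[0,0,0,0,0,0,5],[0,0,0.5,0,0,0,5],[0,0,0.5,0,0,0,5],[0,0,0,0,0,0,5],[0,0,0,0,0,0,2],[0,0,0,0,0,0,2],[0,0,0,0,0,0,2],[0,0,0,0,0,0,2]]]' 15
python3 - <<'E'
from h import *
F=[]
for i in range(12): imaging.get_image("side");s=ctrl.get_state();F.append(s["ft_force"])
print(np.mean(F,0),np.std(F,0),s["position"],s["grip_width"])
E
```

```text
time: 7.15
position: [0.5124, 0.143, 0.1297]
tool_rot: [3.121, 0.358, 0.0]
ft_force: [0.6, -0.4, -0.4]
grip_width: 0.385
[-0.17923079  0.08776209  0.81141304] [0.5901182  0.33616108 0.76051144] [0.51235501 0.14297491 0.12962119] 0.38650664120963485
```

```bash
python3 -m jog '[[[0,0,-0.5,0,0,0,2],[0,0,-0.5,0,0,0,2],[0,0,-0.5,0,0,0,2],[0,0,-0.5,0,0,0,2],[0,0,-0.5,0,0,0,2],[0,0,-0.5,0,0,0,2],[0,0,0,0,0,0,2],[0,0,0,0,0,0,2]]]' 20
python3 - <<'E'
from h import *
F=[]
for i in range(16): d=imaging.get_image("side");s=ctrl.get_state();F.append(s["ft_force"])
print(np.mean(F,0),np.std(F,0),s["position"],s["grip_width"])
e=imaging.get_image("scene")
a=cv2.resize(e["frame"][105:245,180:320],(430,430),interpolation=cv2.INTER_CUBIC)
b=cv2.resize(d["frame"][90:240,205:315],(315,430),interpolation=cv2.INTER_CUBIC)
cv2.imwrite("pics/l.png",np.hstack([a,b])[:,:,::-1])
E
```

```text
time: 8.55
position: [0.5123, 0.1428, 0.1596]
tool_rot: [3.121, 0.358, 0.0]
ft_force: [0.6, 0.5, -1.6]
grip_width: 0.379
[-0.22662237 -0.18204577 -1.2424904 ] [0.58313022 0.56013459 0.53174254] [0.51228503 0.14288422 0.15952605] 0.3842485764357044
```

View pics/l.png

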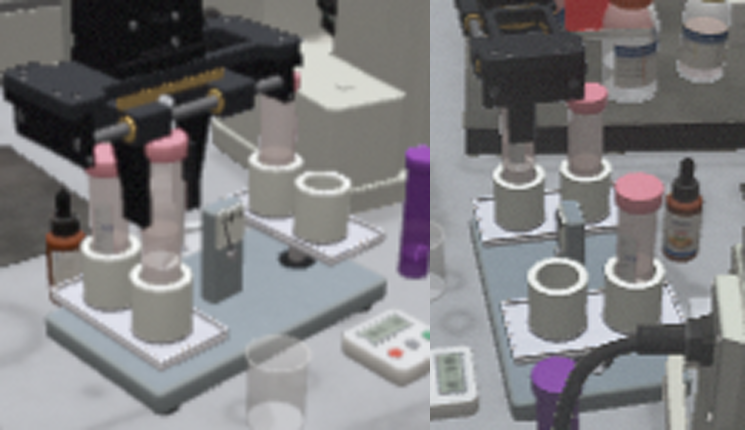

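The right rim and the left cap have not moved from their first pixels: rim at side (250,186.5), LB cap top at (260,120). The left pan therefore stays down without LF. If the 250 g tube were off it, the pans would be level, so LF is a light tube and the one to move. The force agrees, about 1.2 N. Next I lift it clear and carry it partway to view the empty cup.

```bash
python3 -m jog '[[[0,0,-1.5,0,0,0,2],[0,0,-2,0,0,0,2],[0,0,-2,0,0,0,2],[0,0,-1,0,0,0,2],[0,1,0,0,0,0,2],[0,2,0,0,0,0,2],[0,2,0,0,0,0,2],[0,2,0,0,0,0,2],[0,2,0,0,0,0,2],[0,1,0,0,0,0,2],[0,0,0,0,0,0,2],[0,0,0,0,0,0,2]]]' 25
python3 - <<'E'
from h import *
d=imaging.get_image("wrist");s=st()
p=px(d,(.5511,-.0224,.111));print(p)
for o in finder.spot_point("empty_place","wrist")[:2]:print(o)
for i,(x,y) in enumerate([p]):
    x0,y0=int(p[0])-60,int(p[1])-50;save(d,"w2.png",(max(x0,0),max(y0,0),x0+120,y0+100),5);print(x0,y0)
np.save("w2.npy",d["frame"])
E
```

```text
time: 10.6
position: [0.5346, 0.0461, 0.2242]
tool_rot: [-3.12, -0.359, 0.001]
ft_force: [-0.1, -0.2, -1.2]
grip_width: 0.379
10.65 [0.5346 0.0467 0.2243] [-3.12e+00 -3.60e-01  1.00e-03] [-0.81  0.56 -0.78] 0.38057164392557663
[327.33091889 190.87791505]
{'point': [0.4734, 0.6184], 'conf': 0.81}
{'point': [0.4034, 0.3377], 'conf': 0.6}
267 140
```

View pics/w2.png

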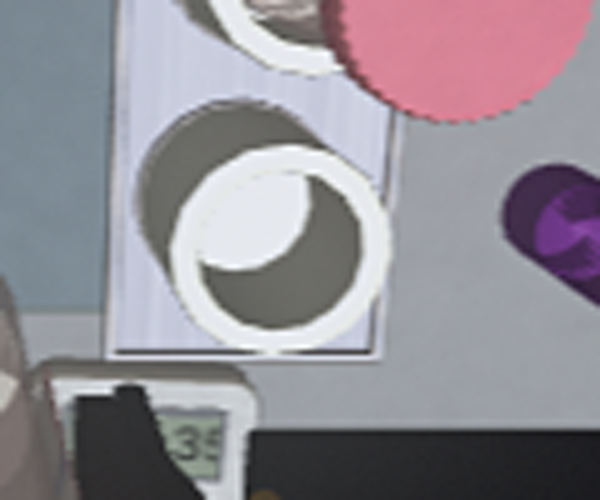

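The rim's outer edge spans crop x 171–392 and y 144–353, which puts its centre at (323.3,189.7) px. The nominal centre projects to (327.3,190.9).

Run:
```python
from h import *
d=imaging.get_image("wrist")
p=atz(d,(323.3,189.7),.111);print("cup",p.round(4))
c,s=np.cos(.2287),np.sin(.2287);M=np.array([[c,-s],[s,c]]);B=np.array([.5601,.0669])
print("local off",M.T@(p[:2]-B)-[-.029,-.085])
for q in[(-.066,-.053),(-.066,-.117),(.0,-.117),(0,-.053)]: print("pan",q,((px(d,[*(B+M@q),.066])-[267,140])*5).round(0))
s=ctrl.get_state();X=R.from_rotvec(s["tool_rot"]).as_matrix()
print(s["position"],"shift cm",(X.T@(np.array([p[0],p[1],s["position"][2]])-s["position"])*100).round(2))
# held tube: where does its cap appear vs jaws
e=imaging.get_image("scene");f=imaging.get_image("side")
for n,g in(("scene",e),("side",f)):
    for o in finder.trace("tube_1",n):
        v,u=np.nonzero(o["region"]);print(n,round(o["conf"],2),u.min(),u.max(),v.min(),v.max(),u[v>v.max()-4].mean())
    for z in(0,.03): print(n,"expected tube axis",px(g,s["position"]+[0,0,-.0787+z]).round(1))
a=cv2.resize(e["frame"][90:240,180:330],(400,400),interpolation=cv2.INTER_CUBIC)
b=cv2.resize(f["frame"][70:220,180:330],(400,400),interpolation=cv2.INTER_CUBIC)
cv2.imwrite("pics/m.png",np.hstack([a,b])[:,:,::-1])
```

```text
cup [ 0.5515 -0.0175  0.111 ]
local off [0.00146889 0.00473022]
pan (-0.066, -0.053) [109. 352.]
pan (-0.066, -0.117) [379. 352.]
pan (0.0, -0.117) [407.  74.]
pan (0, -0.053) [120.  73.]
[0.53468409 0.04686503 0.22455172] shift cm [ 0.16  6.65 -0.  ]
scene 0.9 208 221 152 187 214.55
scene 0.87 310 324 152 195 314.5
scene 0.71 260 275 107 160 265.5853658536585
scene 0.51 226 245 180 189 233.51666666666668
scene 0.43 272 276 138 157 273.4
scene expected tube axis [266. 158.]
scene expected tube axis [266.5 145.5]
side 0.78 239 256 214 263 252.77777777777777
side 0.77 269 285 150 188 276.0
side 0.76 235 248 123 157 242.5
side 0.61 252 266 120 151 258.64102564102564
side 0.48 230 293 180 217 241.9
side expected tube axis [242.3 153.8]
side expected tube axis [242.1 141.9]
```

View pics/m.png

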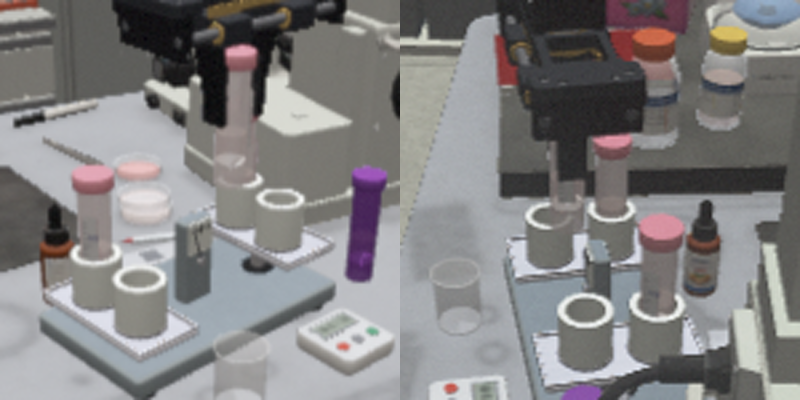

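```bash
python3 -m jog '[[[0.16,1.5,0,0,0,0,2],[0,2,0,0,0,0,2],[0,2,0,0,0,0,2],[0,1.15,0,0,0,0,2],[0,0,1.5,0,0,0,2],[0,0,1,0,0,0,2],[0,0,0.5,0,0,0,2],[0,0,0,0,0,0,2],[0,0,0,0,0,0,2]]]' 25
python3 - <<'E'
from h import *
d=imaging.get_image("side");s=st()
print("cup err mm",(np.array(s["position"])[:2]-[.5515,-.0175])*1000)
e=imaging.get_image("scene");print(px(e,[*s["position"][:2],.111]),px(d,[*s["position"][:2],.111]))
F=[]
for i in range(10): imaging.get_image("side");F.append(ctrl.get_state()["ft_force"])
print(np.mean(F,0))
E
```

```text
time: 11.85
position: [0.5515, -0.0181, 0.1945]
tool_rot: [-3.121, -0.36, 0.0]
ft_force: [-0.3, -0.3, -0.2]
grip_width: 0.382
11.9 [ 0.5517 -0.0183  0.1948] [3.121e+00 3.600e-01 1.000e-03] [ 0.34 -0.54 -1.78] 0.38098865755882116
cup err mm [ 0.22921249 -0.75457517]
[285.0199845 163.6535593] [249.07134343 185.66422962]
[ 0.01798991  0.13475481 -1.29410028]
```

```bash
python3 -m jog '[[[0,-0.06,0.3,0,0,0,2],[0,0,0.3,0,0,0,2],[0,0,0.3,0,0,0,2],[0,0,0.3,0,0,0,2],[0,0,0.3,0,0,0,2],[0,0,0.3,0,0,0,2],[0,0,0,0,0,0,2],[0,0,0,0,0,0,2]]]' 25
python3 - <<'E'
from h import *
F=[]
for i in range(8): d=imaging.get_image("side");F.append(ctrl.get_state()["ft_force"])
e=imaging.get_image("scene");st();print(np.mean(F,0))
a=cv2.resize(e["frame"][90:240,180:330],(400,400),interpolation=cv2.INTER_CUBIC)
b=cv2.resize(d["frame"][110:230,200:320],(400,400),interpolation=cv2.INTER_CUBIC)
cv2.imwrite("pics/n.png",np.hstack([a,b])[:,:,::-1])
E
```

```text
time: 13.25
position: [0.5514, -0.0183, 0.1765]
tool_rot: [3.121, 0.358, -0.0]
ft_force: [0.7, 0.7, -1.3]
grip_width: 0.376
13.7 [ 0.5515 -0.0184  0.1766] [3.121 0.358 0.   ] [-0.49 -0.13 -1.33] 0.3779126450795297
[ 0.06030206 -0.14186767 -1.01447363]
```

View pics/n.png

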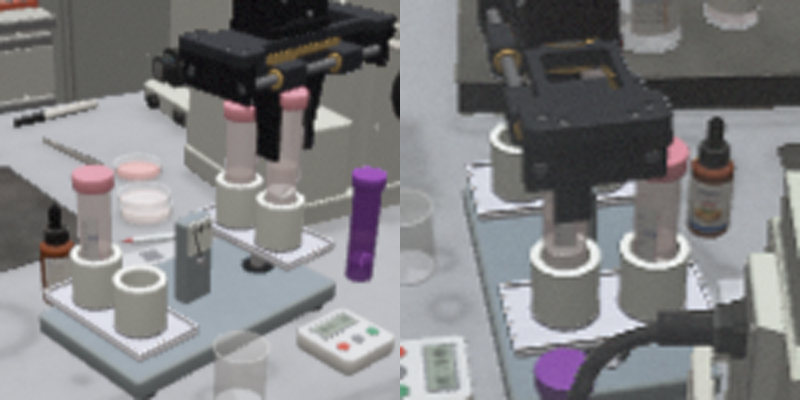

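```bash
python3 -m jog '[[[0,-0.05,0.3,0,0,0,2],[0,0,0.3,0,0,0,2],[0,0,0.3,0,0,0,2],[0,0,0.3,0,0,0,2],[0,0,0.3,0,0,0,2],[0,0,0.3,0,0,0,2],[0,0,0.3,0,0,0,2],[0,0,0.3,0,0,0,2],[0,0,0.3,0,0,0,2],[0,0,0.3,0,0,0,2],[0,0,0.3,0,0,0,2],[0,0,0,0,0,0,2]]]' 25
python3 - <<'E'
from h import *
F=[]
for i in range(10): d=imaging.get_image("side");F.append(ctrl.get_state()["ft_force"])
e=imaging.get_image("scene");st();print(np.mean(F,0))
a=cv2.resize(e["frame"][90:240,180:330],(400,400),interpolation=cv2.INTER_CUBIC)
b=cv2.resize(d["frame"][110:230,200:320],(400,400),interpolation=cv2.INTER_CUBIC)
cv2.imwrite("pics/o.png",np.hstack([a,b])[:,:,::-1])
E
```

```text
time: 14.9
position: [0.5511, -0.0179, 0.1431]
tool_rot: [-3.121, -0.358, 0.001]
ft_force: [-0.5, 0.6, -0.9]
grip_width: 0.381
15.45 [ 0.5513 -0.0179  0.1435] [3.121 0.358 0.   ] [ 0.23 -0.17 -0.96] 0.38174964924001437
[ 0.09805899  0.08879865 -0.28598511]
```

View pics/o.png

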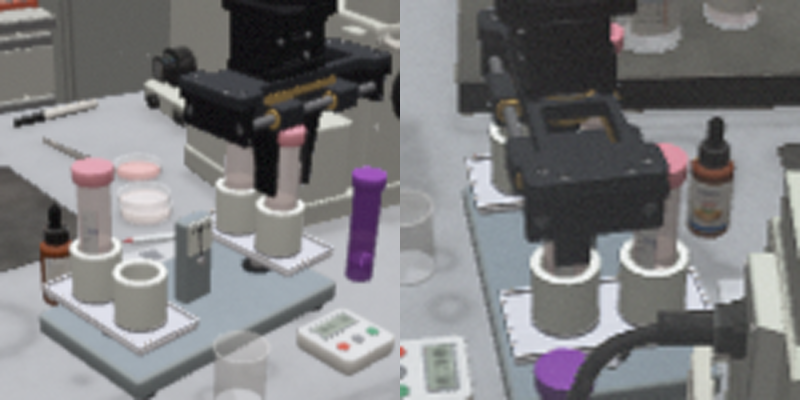

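```bash
python3 -m jog '[[[0,0,0.2,0,0,0,2],[0,0,0.15,0,0,0,2],[0,0,0,0,0,0,2],[0,0,0,0,0,0,3.5],[0,0,0,0,0,0,3.8],[0,0,0,0,0,0,4.2],[0,0,0,0,0,0,5],[0,0,0,0,0,0,6],[0,0,0,0,0,0,6],[0,0,0,0,0,0,6]]]' 10
python3 - <<'E'
from h import *
F=[]
for i in range(4): d=imaging.get_image("wrist");F.append(ctrl.get_state()["ft_force"])
st();print(np.mean(F,0))
E
```

```text
time: 16.45
position: [0.5513, -0.0179, 0.14]
tool_rot: [3.121, 0.358, 0.0]
ft_force: [0.2, -0.3, -0.2]
grip_width: 0.673
16.65 [ 0.5513 -0.0179  0.14  ] [ 3.121  0.358 -0.   ] [-0.83  0.32  0.45] 0.6851617024146662
[0.04995103 0.19687482 0.30608228]
```

```bash
python3 -m jog '[[[0,0,-1,0,0,0,6],[0,0,-2,0,0,0,6],[0,0,-2,0,0,0,6],[0,0,-3,0,0,0,6],[0,0,-3,0,0,0,6],[-3,0,0,0,0,0,6],[-3,0,0,0,0,0,6],[0,0,0,0,0,0,6],[0,0,0,0,0,0,6],[0,0,0,0,0,0,6]]]'
python3 - <<'E'
from h import *
D={c:imaging.get_image(c) for c in("scene","side")};st()
e,d=D["scene"],D["side"]
a=cv2.resize(e["frame"][90:240,180:330],(400,400),interpolation=cv2.INTER_CUBIC)
b=cv2.resize(d["frame"][110:230,200:320],(400,400),interpolation=cv2.INTER_CUBIC)
cv2.imwrite("pics/q.png",np.hstack([a,b])[:,:,::-1])
for c in D:
    for o in finder.trace("tube_1",c):
        v,u=np.nonzero(o["region"]);print(c,round(o["conf"],2),u.min(),u.max(),v.min(),v.max())
    for k,x,y in(("LB",.569,.1563),("RB",.6076,-.0093),("RFcup",.5515,-.0175)):
        print(c,k,px(D[c],(x,y,.174)).round(1))
E
```

```text
time: 17.65
position: [0.4937, -0.0311, 0.2506]
tool_rot: [3.121, 0.359, 0.002]
ft_force: [0.0, 0.3, 0.2]
grip_width: 0.693
17.75 [ 0.4936 -0.031   0.2501] [-3.12e+00 -3.59e-01 -1.00e-03] [-0.63  0.14 -0.11] 0.6906380746071172
scene 0.97 207 221 149 183
scene 0.9 309 324 152 196
scene 0.79 264 277 130 162
scene 0.64 279 293 138 169
scene LB [214.5 149.7]
scene RB [270.6 132.2]
scene RFcup [286.4 139. ]
side 0.88 240 257 156 194
side 0.77 269 285 154 192
side 0.58 240 258 215 263
side LB [259.4 117.5]
side RB [277.4 158.7]
side RFcup [248.9 160.4]
```

View pics/q.png

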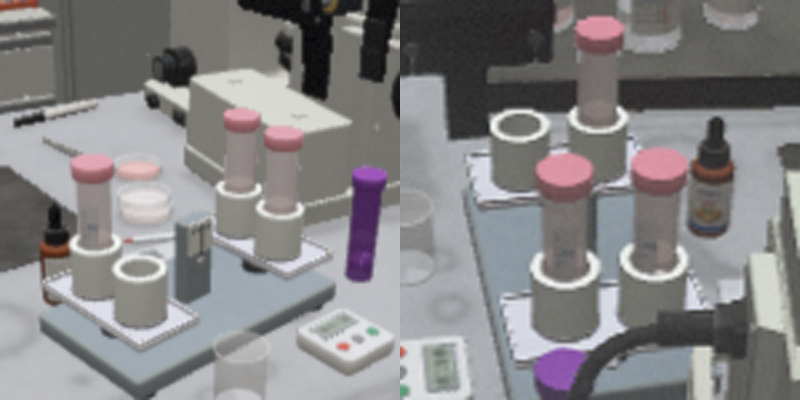

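```bash
python3 -m jog '[[[0,0,0,0,0,0,6],[0,0,0,0,0,0,6],[0,0,0,0,0,0,6],[0,0,0,0,0,0,6],[0,0,0,0,0,0,6],[0,0,0,0,0,0,6],[0,0,0,0,0,0,6],[0,0,0,0,0,0,6]]]'
python3 - <<'E'
from h import *
from scipy.optimize import least_squares
D={c:imaging.get_image(c) for c in("scene","side")}
th=np.linspace(0,2*np.pi,40);ring=np.c_[np.cos(th),np.sin(th),0*th]*.017
N={"LB":(.569,.1563),"RB":(.6076,-.0093),"RF":(.5515,-.0175)}
for c in D:
    for o in finder.trace("tube_1",c):
        v,u=np.nonzero(o["region"]);t=(u.min(),u.max()+1,v.min())
        for k,n in N.items():
            if abs(px(D[c],(*n,.174))[0]-np.mean(t[:2]))>7 or abs(px(D[c],(*n,.174))[1]-t[2])>14: continue
            def f(h): return [px(D[c],q+[*n,h[0]])[1] for q in ring]
            b=least_squares(lambda h:[min(f(h))-t[2]+.5],[.174],diff_step=1e-3);print(c,k,t,"cap top z",b.x.round(4))
E
```

```text
time: 18.65
position: [0.4929, -0.0315, 0.2501]
tool_rot: [3.121, 0.358, 0.0]
ft_force: [0.3, 0.7, 0.4]
grip_width: 0.688
scene RF (np.int64(279), np.int64(293), np.int64(137)) cap top z [0.1739]
scene LB (np.int64(208), np.int64(222), np.int64(149)) cap top z [0.1698]
scene RB (np.int64(264), np.int64(277), np.int64(130)) cap top z [0.1748]
side LB (np.int64(252), np.int64(268), np.int64(115)) cap top z [0.1726]
side RB (np.int64(268), np.int64(286), np.int64(155)) cap top z [0.1724]
side RF (np.int64(240), np.int64(258), np.int64(156)) cap top z [0.1741]
```

Run:
```python
from h import *
for c,boxes in dict(scene=dict(LB=(200,146,228,166,.569,.1563,.164,.174),RB=(258,122,283,142,.6076,-.0093,.184,.174)),side=dict(LB=(247,114,271,130,.569,.1563,.164,.174),RB=(265,146,290,165,.6076,-.0093,.184,.174))).items():
    d=imaging.get_image(c);f=np.float32(cv2.resize(d["frame"][:,:,::-1],None,fx=1.5,fy=1.5,interpolation=cv2.INTER_CUBIC));a=np.float32(cv2.imread(f"pics/{c}.png"))
    up=4
    for k,(x0,y0,x1,y1,X,Y,h0,h1) in boxes.items():
        s=lambda b:int(b*1.5)
        t=cv2.resize(a[s(y0):s(y1),s(x0):s(x1)],None,fx=up,fy=up,interpolation=cv2.INTER_CUBIC)
        w=cv2.resize(f[s(y0)-12:s(y1)+12,s(x0)-6:s(x1)+6],None,fx=up,fy=up,interpolation=cv2.INTER_CUBIC)
        m=cv2.matchTemplate(w,t,cv2.TM_CCOEFF_NORMED);_,v,_,p=cv2.minMaxLoc(m)
        print(c,k,"shift px",(p[1]/up-12)/1.5,"corr",round(v,3),"expected if level",(px(d,(X,Y,h1))-px(d,(X,Y,h0)))[1].round(2))
```

```text
scene LB shift px -3.8333333333333335 corr 0.699 expected if level -4.31
scene RB shift px 3.6666666666666665 corr 0.881 expected if level 3.95
side LB shift px -3.6666666666666665 corr 0.848 expected if level -3.84
side RB shift px 4.0 corr 0.676 expected if level 4.21
```

Measured shifts are 89–95 % of the 10 mm expected, so the pans sit about 0.5–1 mm from level, within the 2.5 mm tolerance. The arm is clear, so I hand in.

```bash
python3 -c "
from bench import close_job
print(close_job())"
```

```text
the job is handed in; nothing more can be done
None
```

I moved the front-left tube into the empty right front cup, and the balance came out level within tolerance. The job is handed in; it returned no verdict.

- **Choice of tube:** The left pan stayed fully down with the front-left tube lifted partway out of its cup. That made it one of the two light tubes, and about 1.2 N on the wrist in the air agreed.
- **Placing:** I located the empty cup's rim with the wrist camera, about 5 mm off its nominal place. The tube went in on the first descent with no sign of pressing on the rim. I lowered it until the pan took its weight, then released it and backed the arm off.
- **Last checks:** Comparing the caps with the first pictures puts both pans about 0.4–1.1 mm from level, against the 2.5 mm limit. The moved tube's cap top is at 174 mm, as expected for a tube fully home at level, and all three tubes look upright.
- **Disagreements:**
  - A coarser check from the cap outlines put the left tube's cap top at 170 mm in one camera and 173 mm in the other. A one-pixel error there is about 2 mm.
  - Two of the four picture matches behind the level check were weak, with correlation around 0.7.
  - The gripper opening read 34 mm, so it held the tube by the cap rather than the body. The tube stayed straight in the pictures I took.

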